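# Hang the rinsed screening cans on the drying posts

### The job

The two rinsed aluminium screening cans are lying mouth-downhill in the wire cradles: turn each one upside down and hang it on the free post of its own size on the round drying rack, the large can on the tall thick post and the small can on the free short post, fully home so that its closed end rests flat on the post's top. Lower them on, do not let them fall, leave the can that is already drying on its post, and do not shift or tip the other things on the bench.

Things in the scene. Friction and masses are not known exactly. Their poses are not given: they have to be found in the camera images.
- large_can: Large screening can: a bare aluminium round can, open at one end, outside diameter 52, length 95, wall 3 (bore 46), closed end 4 thick (91 deep), about 130 g. Origin at the centre of the outside of its closed end; its z axis runs along the can from the closed end to the open mouth, so z points straight down when it hangs on a post. It starts lying on one of the two wire cradles, mouth downhill against the stop, its axis 25 degrees below level towards the mouth.
- small_can: Small screening can, the same aluminium: outside diameter 40, length 65, wall 3 (bore 34), closed end 4 thick (61 deep), about 70 g. Origin and axes as for the large can. It starts lying on the other cradle in the same way.
- large_can_in (a point): Centre of the inside face of the large can's closed end, on its axis 4 mm from the origin. It must come to rest on the tip of the tall post.
- small_can_in (a point): The same point inside the small can.
- rack: Round drying rack, fixed: a steel disc of diameter 210, 6 thick, with three upright grey plastic posts at 58 from its centre, 120 degrees apart (100 between neighbours). Origin at the centre of its underside, z up; the tall post stands on its +x axis. The rack may be turned any way. The posts have flat tops with an edge tapered 5 by 6 mm.
- tall_post_tip (a point): Centre of the flat top of the tall thick post (diameter 38, top 105 above the disc, 111 above the table). A large can fully home on it hangs with its mouth 14 above the disc.
- short_post_tip (a point): Centre of the flat top of the free short post (diameter 26, top 75 above the disc, 81 above the table). A small can fully home on it hangs with its mouth 14 above the disc.
- taken_post_tip (a point): Centre of the flat top of the other short post, the same size, on which the drying can already hangs.
- dry_can: A can of the same size as the small can, already hanging mouth down on the taken short post (top at 85 above the table). Not fastened; leave it alone. Origin at the centre of the outside of its closed end, which is uppermost.
- cradle_a: Wire cradle, fixed: a steel sheet 130 x 60 x 4 with two parallel steel wires (diameter 8, 26 apart between centres) running downhill at 25 degrees along its +x axis, from 69 above the table at the uphill end to 18 at the low end, where a plate 36 wide stands 13 above the wires' centres as a stop. Origin at the centre of the underside. Holds the large can, whose origin then lies 83 above the table; the can's sides overhang the wires freely.
- cradle_b: The same kind of cradle, fixed, holding the small can, whose origin then lies 64 above the table. The cradles stand left and right of the rack, either way round.
- spool: Bystander, loose: bare metal solder spool standing on end, diameter 56, height 46. Origin at the centre of its underside.
- flux_jar: Bystander, loose: amber jar with a black cap, diameter 48, height 60. Origin at the centre of its underside.
- cleaner_can: Bystander, loose: white spray can, diameter 48, height 130. Origin at the centre of its underside.
- transformer: Bystander, loose, 0.9 kg: small mains transformer, 80 x 85 x 58 high. Origin at the centre of its underside.
- multimeter: Bystander, loose: hand multimeter lying on its back, 150 x 75 x 38 high, long side along its x. Origin at the centre of its underside.
- screwdriver: Bystander, loose: screwdriver lying along its x axis, 200 long, 26 high. Origin at the middle of its underside.
- parts_bin: Bystander, loose: empty black open parts bin, 100 x 140 x 50 high, long side along its y. Origin at the centre of its underside.
Not all that is in view belongs to the job. What is shaped like the rack but brown or purple is not meant.

How it is judged:
By the outcome, as a careful person would: the job done as asked, in the order asked, and still so for the second after the job is handed in, with the robot touching nothing.
It also fails if it takes over 69 s, if anything falls off the work surface, if the arm or the gripper's body presses on something with over 40 N, if the wrist force passes 120 N, or if a joint passes its speed limit or range.

### The arm

A 6-joint arm with a two-finger parallel gripper is mounted at the origin on the work surface. World frame = base frame: x ahead of the robot, y to its left, z up, the work surface at z = 0. Lengths are in m, angles in rad, forces in N, time in s.
With the tool pointing down it reaches from about 0.35 to 0.975 m from the base axis. Payload 4.9 kg.
Tool frame: the origin (TCP) lies at the very end of the fingers, on their centre line; the grasp point (between the pads) lies 19 mm behind it; z points along the fingers, y is the line along which they close (so a half turn about z gives the same grasp; the last joint's range is limited). The gripper opens to 85 mm and grips with 20 to 120 N. Pads are 22 mm wide; open, the fingers measure 114 mm over their backs; the gripper's body (76 mm by 85 mm) begins 54 mm behind the grasp point. The pads swing forward as they close: fully open they stand 13 mm farther back than shut.
Start: joints at [1.002, 0.053, 1.613, -0, 1.476, -0.119], TCP at [0.272, 0.563, 0.231] pointing down, gripper open.
Joint ranges: [-3.01, 3.01], [-1.01, 2.22], [0.06, 2.58], [-1.02, 4.17], [0.09, 2.62], [-3.14, 3.14]. Speed limits (rad/s): [2.57, 2.57, 3.14, 3.14, 3.14, 3.14].

### API

Orientations are given as a unit quaternion [w, x, y, z].
In Python, from plant import state, optics, ticket, nets gives the robot as it stands. The module is installed in compiled form; this text tells all that it offers.
- The arm moves only by the shell command python3 -m inch 'ROWS' [OPENING]. ROWS is JSON, a list of rows, each an object of numbers: "dx", "dy", "dz": the shift along the tool's x, y, z as a fraction of full scale; "rx", "ry", "rz": the turn, a rotation vector about the tool's x, y, z as a fraction of full scale. In form: [{"dx": .., "dy": .., "dz": .., "rx": .., "ry": .., "rz": ..}, ...]. A call has 1 to 5 rows; each row is the pose to reach, as a shift and turn from the pose commanded when the call began, along the tool's axes at that moment; what a row does not reach only later rows make up. Full scale, the value 1, is 0.8 m for a shift and 1.5 rad for a turn. A row lasts 1/10 s, in which the tool goes at most 50 mm and 8.59 degrees, less where a joint would pass 70% of its speed; a pose out of reach is approached as far as the arm can. A call with a number of a shift or a turn outside -1 to 1 is refused whole. A call with a gripper value outside its range is refused whole. OPENING is the opening, from -1 (shut) to 1 (fully open), set as the call begins (- or left out, the last holds). The fingers move at their own pace and stop on an object; the grip force is fixed at half the most. Time passes only in rows, so rows that repeat a pose let the fingers close. It gives the time, the measured TCP pose, the force, the opening and the grip force at its end, in the units of the state.
- state(): the state, without advancing time (a new reading comes with each control period).
- optics.grab_frame(name): name is "side" or "top"; returns the picture (420x560x3 uint8, red, green, blue); there is no depth.
- optics.camera_info(name): a dict with "fx", "fy", "cx", "cy" (pixels), "R" (3x3) and "t" (3): a world point X has camera coordinates R X + t. Camera axes: x right, y down, z forward; pixel columns grow to the right and rows downward; lengths in m; the calibration is good to about 2 mm. A picture is of the moment at which its call begins. camera_info takes no time and is no camera call.
- ticket.job_done(): hands the job in; it is judged then, once.
Trained networks look in the newest picture that a camera, given by its name, has taken for a name from the list of things; names that differ only in an ending like _2 or _b are one class to them, and where a whole thing is asked for, a point or a joint stands for the part that bears it (a point fixed in the world has none). Each returns a list of dicts, best first, with "confidence" (0 to 1); they miss things now and then, are a little off and sometimes report something else, mostly with a low value. They report only what shows in the picture. A call takes as long as a camera call. They do not tell look-alikes from the thing itself.
- nets.boxes_of(camera, name): "bbox" ([centre column, centre row, width, height] in pixels, round what is visible of it).
- nets.outline_of(camera, name): "pixels" (420x560 bool, what is visible of it) and "bbox" ([centre column, centre row, width, height] in pixels, round what is visible of it).
The state is a dict: "time": time; "joint_pos": joint angles; "joint_vel": joint speeds; "joint_efforts": joint torques, N m; "tool_pos": TCP position; "tool_rot": TCP orientation; "contact_force": force on the tool from outside, world axes, zero at the start; "ft_torque": the same for the moment, N m; "gripper_width": opening from 0.0 (shut) to 1.0 (fully open); "grasp_force": force on a finger pad.
Only numpy, scipy, OpenCV 4.12 (cv2) and the standard library are available. Lean on these libraries where they do the work, as an engineer would, in place of code of your own. Each camera call takes 0.05 s, during which the arm holds its last target. There are 200 camera calls.

## Working session

There is one attempt and no reset: what is moved stays moved. The work goes in short steps, Python scripts to look and compute and a shell command to move; the robot and the scene stay as the last step left them, time stands still between calls to the robot, and variables do not carry over. Pictures are saved under pics/ and viewed, at most 10 in all, crops included, and the job is handed in when it is done.

```bash
mkdir -p pics; python3 - <<'E'
from plant import state, optics
import cv2, numpy as np
for n in ("top","side"):
    im=optics.grab_frame(n); cv2.imwrite(f"pics/{n}0.png",im[:,:,::-1])
    c=optics.camera_info(n); R=np.array(c["R"]);print(n,c["fx"],c["fy"],c["cx"],c["cy"],np.round(R,3).tolist(),np.round(-R.T@np.array(c["t"]),3))
s=state();print(s)
E
```

```text
top 518.6654191763404 518.6654191763404 273.056734492441 212.67748358169445 [[0.025, -1.0, 0.016], [-0.996, -0.026, -0.091], [0.091, -0.013, -0.996]] [0.35  0.012 1.46 ]
side 497.61999297800077 497.61999297800077 279.4522207524871 208.44035694847096 [[0.829, -0.559, 0.008], [-0.281, -0.428, -0.859], [0.483, 0.71, -0.512]] [-0.272 -1.072  0.858]
{'time': 0.1, 'joint_pos': array([ 1.00197784e+00,  5.33013713e-02,  1.61415144e+00,  6.71731102e-06,
        1.47600065e+00, -1.18995219e-01]), 'joint_vel': array([-0.00091867, -0.00134809, -0.00160726, -0.00044065, -0.00400126,
        0.00066586]), 'joint_efforts': array([ 8.55388225e-04, -3.94896662e+01, -3.71367109e+01, -1.21076264e-04,
        3.85542095e-03, -2.97869633e-05]), 'tool_pos': array([0.27144481, 0.56235358, 0.23018257]), 'tool_rot': array([-3.16849296e-04,  2.23020441e-01,  9.74813324e-01, -8.74795357e-04]), 'contact_force': array([-0.08856495, -0.14249103, -0.4804866 ]), 'ft_torque': array([-0.01251715, -0.00296261, -0.01389076]), 'grasp_force': 0.0, 'gripper_width': 0.9995622620207866}
```

View pics/top0.png

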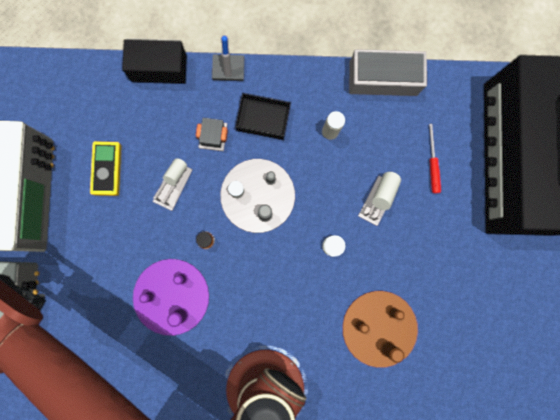

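View pics/side0.png

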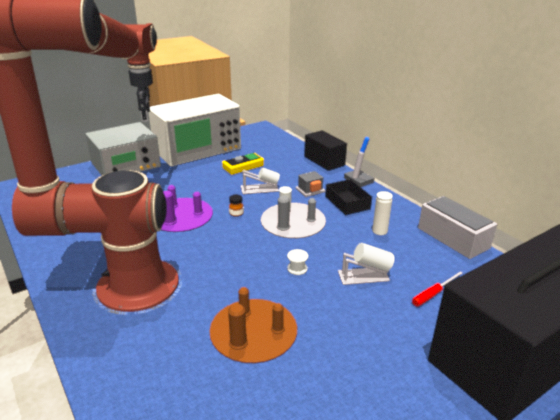

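The top view shows the grey rack at about (258,195): tall post (264,212), free short post (270,177), drying can (236,189). The large can is on the right cradle (383,190) and the small can on the left (172,172), both with the mouth towards the robot. Next I'll fit the poses from both views.

```bash
cat > fit.py <<'E'
import numpy as np, cv2
from scipy.optimize import minimize
from scipy.spatial.transform import Rotation as Ro
from plant import optics, nets, state
A=np.linspace(0,2*np.pi,48,endpoint=False)
CAM={n:optics.camera_info(n) for n in("top","side")}
def proj(n,P):
    c=CAM[n];q=np.asarray(P)@np.array(c["R"]).T+c["t"]
    return np.c_[c["fx"]*q[:,0]/q[:,2]+c["cx"],c["fy"]*q[:,1]/q[:,2]+c["cy"]]
def cyl(o,d,r,L):
    d=np.array(d)/np.linalg.norm(d);u=np.cross(d,[.3,.5,.81]);u/=np.linalg.norm(u);v=np.cross(d,u)
    ring=r*(np.outer(np.cos(A),u)+np.outer(np.sin(A),v))
    return np.r_[o+ring,o+ring+L*d]
def raster(n,parts,S=4):
    m=np.zeros((420*S,560*S),np.uint8)
    for P in parts:
        h=cv2.convexHull(((proj(n,P)+.5)*S*16-8).astype(np.int32));cv2.fillConvexPoly(m,h,255,shift=4)
    return cv2.resize(m,(560,420),interpolation=cv2.INTER_AREA)/255.
def can(p,z,r,L,t=np.deg2rad(25)):
    d=[np.cos(p[2])*np.cos(t),np.sin(p[2])*np.cos(t),-np.sin(t)]
    return [cyl(np.array([p[0],p[1],z]),d,r,L)]
def rack(p):
    o=np.array([p[0],p[1],0.]);up=[0,0,1];out=[cyl(o,up,.105,.006)]
    for k,(r,h) in enumerate([(.019,.111),(.013,.081),(.013,.081)]):
        a=p[2]+k*2*np.pi/3;out.append(cyl(o+.058*np.array([np.cos(a),np.sin(a),0]),up,r,h))
    return out
def fit(model,masks,p0,step):
    f=lambda p:sum(np.abs(raster(n,model(p))-m).sum() for n,m in masks.items())
    s=np.vstack([p0]+[np.array(p0)+np.eye(3)[i]*step[i] for i in range(3)])
    r=minimize(f,p0,method="Nelder-Mead",options=dict(initial_simplex=s,maxfev=150,xatol=2e-4,fatol=.3));return r.x,r.fun
def ground(n,uv,z):
    c=CAM[n];R=np.array(c["R"]);d=R.T@[(uv[0]-c["cx"])/c["fx"],(uv[1]-c["cy"])/c["fy"],1];o=-R.T@np.array(c["t"]);return o+d*(z-o[2])/d[2]
E
python3 - <<'E'
from fit import *
ims={n:optics.grab_frame(n) for n in CAM}
gs={"large_can":{"top":(383,190),"side":(374,259)},"small_can":{"top":(174,172),"side":(264,177)},"rack":{"top":(258,195),"side":(293,218)}}
M={}
for k,g in gs.items():
    M[k]={}
    for n in CAM:
        L=[(np.hypot(o["bbox"][0]-g[n][0],o["bbox"][1]-g[n][1]),o) for o in nets.outline_of(n,k)]
        print(k,n,[(round(d),round(o["confidence"],2),np.round(o["bbox"],1).tolist()) for d,o in L])
        L=[x for x in L if x[0]<15]
        if L: M[k][n]=min(L,key=lambda x:x[0])[1]["pixels"].astype(float)
for n in CAM: print("dry",n,[(round(o["confidence"],2),np.round(o["bbox"],1).tolist()) for o in nets.boxes_of(n,"dry_can")])
np.save("M.npy",M,allow_pickle=True)
h0=np.arctan2(.5,-.87)
g=ground("top",gs["rack"]["top"],0);c1=ground("top",(391,178),.083);c2=ground("top",(180,163),.064)
jobs={"large_can":(lambda p:can(p,.083,.026,.095),[c1[0],c1[1],h0]),"small_can":(lambda p:can(p,.064,.020,.065),[c2[0],c2[1],h0]),
 "rack":(rack,[g[0],g[1],np.arctan2(-6,-17)])}
for k,(m,p0) in jobs.items():
    print(k,np.round(p0,3))
    for s in (M[k],)+tuple({n:v} for n,v in M[k].items()): 
        p,f=fit(m,s,p0,[.015,.015,.2]); print(list(s),np.round(p,4),round(f),[int(v.sum()) for v in s.values()])
E
```

```text
large_can top [(4, 0.76, [386.1, 191.7, 28.1, 36.8])]
large_can side [(3, 0.67, [373.4, 256.0, 43.1, 29.4])]
small_can top [(3, 0.91, [177.1, 171.7, 16.9, 27.3])]
small_can side [(7, 0.79, [271.1, 174.8, 18.2, 14.7])]
rack top [(181, 0.9, [378.9, 329.3, 75.7, 75.4]), (2, 0.8, [256.6, 196.6, 74.0, 71.1]), (133, 0.76, [171.2, 296.4, 80.5, 78.0]), (182, 0.51, [436.4, 157.4, 9.7, 68.0]), (77, 0.44, [264.1, 118.2, 55.3, 49.7])]
rack side [(1, 0.92, [292.3, 217.6, 63.0, 39.0]), (106, 0.82, [187.0, 210.7, 52.8, 46.0]), (112, 0.7, [256.7, 323.9, 88.4, 74.5])]
dry top [(0.77, [235.8, 190.2, 11.3, 15.6])]
dry side [(0.36, [381.3, 212.4, 17.4, 42.6]), (0.22, [268.5, 176.1, 21.4, 17.1])]
large_can [ 0.578 -0.322  2.62 ]
['top', 'side'] [ 0.587  -0.3351  2.6885] 534 [657, 739]
['top'] [ 0.5857 -0.3291  2.8001] 88 [657]
['side'] [ 0.5442 -0.3637  1.4668] 111 [739]
small_can [0.607 0.249 2.62 ]
['top', 'side'] [0.6101 0.2465 2.5073] 157 [363, 206]
['top'] [0.6099 0.248  2.5364] 38 [363]
['side'] [0.6121 0.2465 2.7599] 111 [206]
rack [ 0.533  0.036 -2.802]
['top', 'side'] [ 0.533   0.0368 -2.7295] 573 [4029, 1917]
['top'] [ 0.5318  0.0371 -2.714 ] 322 [4029]
['side'] [ 0.5334  0.032  -2.7474] 196 [1917]
```

```bash
cat > ov.py <<'E'
from fit import *
def overlay(items,fn,crops,ims,S=5):
    tiles=[]
    for n,(x,y,w,h) in crops:
        b=cv2.resize(ims[n][y:y+h,x:x+w,::-1],None,fx=S,fy=S,interpolation=cv2.INTER_CUBIC)
        for parts,col in items:
            for P in parts:
                q=(cv2.convexHull(proj(n,P).astype(np.float32))-[x,y]+.5)*S
                cv2.polylines(b,[q.astype(np.int32)],True,col,1)
        tiles.append(b)
    cv2.imwrite(fn,np.vstack([np.hstack(tiles[:2]),np.hstack(tiles[2:])]))
E
python3 - <<'E'
from ov import *
ims={n:optics.grab_frame(n) for n in CAM}
it=[(can([.5857,-.3291,2.62],.083,.026,.095),(0,0,255)),(can([.61,.247,2.54],.064,.02,.065),(0,255,0)),(rack([.533,.0365,-2.73]),(255,0,255))]
overlay(it,"pics/ov1.png",[("top",(345,160,80,60)),("side",(335,230,80,60)),("top",(140,145,80,60)),("side",(225,150,80,60))],ims)
E
```

```text
(no output)
```

View pics/ov1.png

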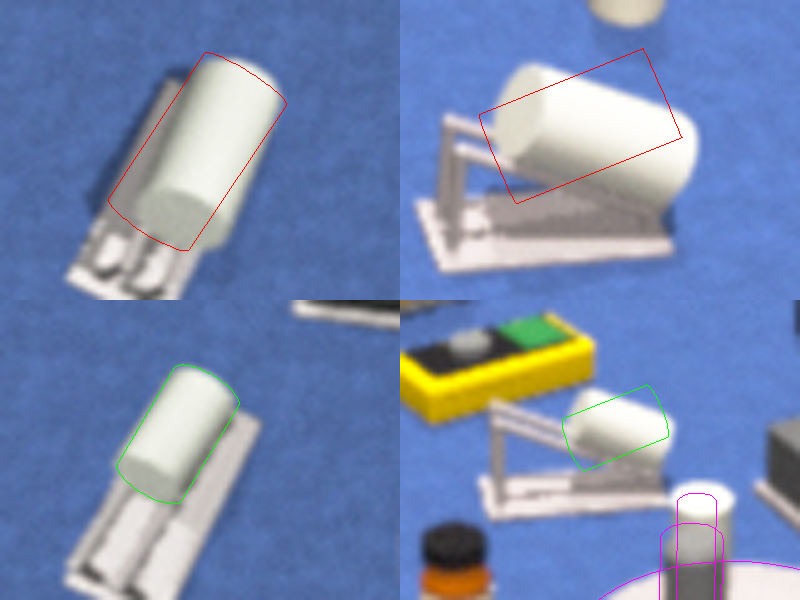

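The overlay shows I had the direction wrong. The closed ends, visible as discs, face the robot uphill, and the mouths point away. I'll refit with the axis reversed and check the rack too.

```bash
python3 - <<'E'
from ov import *
M=np.load("M.npy",allow_pickle=True).item()
ims={n:optics.grab_frame(n) for n in CAM}
res={}
for k,z,r,L,uv in(("large_can",.083,.026,.095,(378,203)),("small_can",.064,.02,.065,(171,182))):
    g=ground("top",uv,z); m=lambda p:can(p,z,r,L)
    for s in (M[k],)+tuple({n:v} for n,v in M[k].items()):
        p,f=fit(m,s,[g[0],g[1],-.5],[.01,.01,.15]); print(k,list(s),np.round(p,4),round(f)); res.setdefault(k,p)
# rack by colour: non-blue pixels near disc, with dry can in model, top view
def rackd(p): 
    a=p[2]+4*np.pi/3
    for sg in (0,):pass
    return rack(p)+[cyl(np.array([p[0]+.058*np.cos(a),p[1]+.058*np.sin(a),.02]),[0,0,1],.02,.065)]
def rackd2(p): 
    a=p[2]+2*np.pi/3
    return rack(p)+[cyl(np.array([p[0]+.058*np.cos(a),p[1]+.058*np.sin(a),.02]),[0,0,1],.02,.065)]
cm={}
for n in CAM:
    im=ims[n].astype(int); w=cv2.dilate(raster(n,rackd2([.533,.0365,-2.73])),np.ones((9,9)))>0
    w2=w|(cv2.dilate(raster(n,rackd([.533,.0365,-2.73])),np.ones((9,9)))>0)
    cm[n]=((im[:,:,2]-im[:,:,0]<45)&w2).astype(float)
for nm,m in(("taken+240",rackd),("taken+120",rackd2)):
  for y in(-2.9,-2.65):
    for s in (cm,{"top":cm["top"]},{"side":cm["side"]}): print(nm,list(s),*[np.round(q,4) for q in fit(m,s,[.533,.0365,y],[.008,.008,.15])])
p,f=fit(rackd,cm,[.533,.0365,-2.75],[.008,.008,.15])
it=[(can(res["large_can"],.083,.026,.095),(0,0,255)),(can(res["small_can"],.064,.02,.065),(0,255,0)),(rackd(p),(255,0,255))]
overlay(it,"pics/ov2.png",[("top",(345,160,80,60)),("side",(335,230,80,60)),("top",(215,155,80,80)),("side",(255,175,80,80))],ims,4)
E
```

```text
large_can ['top', 'side'] [ 0.5109 -0.2964 -0.4955] 130
large_can ['top'] [ 0.5089 -0.2952 -0.4879] 74
large_can ['side'] [ 0.5098 -0.3006 -0.4449] 35
small_can ['top', 'side'] [ 0.5593  0.2761 -0.4432] 81
small_can ['top'] [ 0.5578  0.2766 -0.407 ] 38
small_can ['side'] [ 0.5615  0.2734 -0.5519] 25
taken+240 ['top', 'side'] [ 0.5324  0.0374 -2.7794] 356.7569
taken+240 ['top'] [ 0.5318  0.0377 -2.8224] 71.6431
taken+240 ['side'] [ 0.5349  0.0345 -2.7151] 210.0902
taken+240 ['top', 'side'] [ 0.5325  0.0373 -2.7805] 356.9412
taken+240 ['top'] [ 0.5318  0.0377 -2.5724] 71.6431
taken+240 ['side'] [ 0.5346  0.0347 -2.7183] 210.0863
taken+120 ['top', 'side'] [ 0.5322  0.0374 -2.6398] 412.7647
taken+120 ['top'] [ 0.5318  0.0377 -2.8224] 71.6431
taken+120 ['side'] [ 0.5354  0.0345 -2.8161] 307.8863
taken+120 ['top', 'side'] [ 0.5325  0.0375 -2.6498] 411.698
taken+120 ['top'] [ 0.5318  0.0377 -2.5724] 71.6431
taken+120 ['side'] [ 0.5351  0.0348 -2.6997] 296.3922
```

View pics/ov2.png

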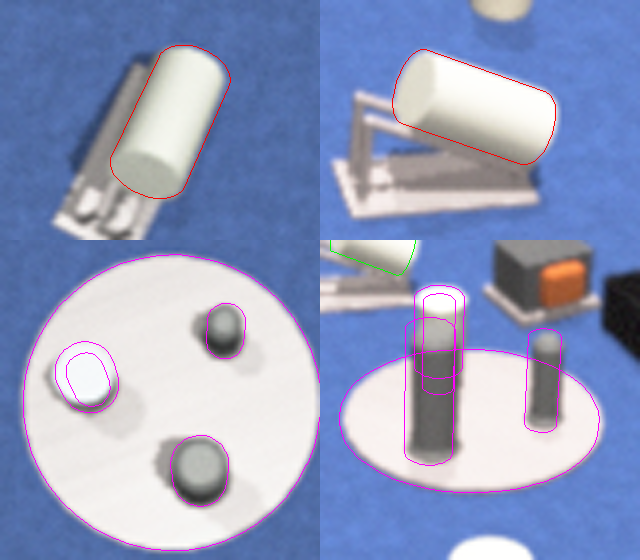

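```bash
cat > plan.py <<'E'
import numpy as np,sys
from scipy.spatial.transform import Rotation as Ro
from plant import state
def frame(yaw,below):  # tool z 'below' deg under level along heading yaw; y horizontal left
    b=np.deg2rad(below);h=np.array([np.cos(yaw),np.sin(yaw),0]);z=np.cos(b)*h-np.sin(b)*np.array([0,0,1]);y=np.array([-h[1],h[0],0])
    return np.c_[np.cross(y,z),y,z]
def go(p,R,label=""):
    s=state();q=s["tool_rot"];Rc=Ro.from_quat([q[1],q[2],q[3],q[0]]).as_matrix()
    d=Rc.T@(np.array(p)-s["tool_pos"]);w=Ro.from_matrix(Rc.T@R).as_rotvec()
    print(label,"d",np.round(d/.8,4).tolist(),"r",np.round(w/1.5,4).tolist(),"| mm",np.round(1e3*np.linalg.norm(d)),"deg",np.round(np.rad2deg(np.linalg.norm(w)),1))
E
python3 - <<'E'
from ov import *
from plan import *
ims={n:optics.grab_frame(n) for n in CAM}
# post tips: dark pixels inside disc, one post at a time
def masks(i,p):
    o={}
    for n in CAM:
        w=cv2.dilate(raster(n,[rack(p)[i]]),np.ones((7,7)))>0
        g=ims[n].astype(int).mean(2);sat=np.ptp(ims[n].astype(int),axis=2)
        o[n]=((g<175)&(sat<40)&w).astype(float)
    return o
P=[.5328,.0368,-2.78]
for i in(1,2):
    for p in (masks(i,P),):
        for n in CAM: print(i,n,np.round(fit(lambda q:[cyl(np.array([q[0],q[1],.006]),[0,0,1],(.019,.013)[i-1],(.105,.075)[i-1])],{n:p[n]},[P[0]+.058*np.cos(P[2]+(i-1)*2.094),P[1]+.058*np.sin(P[2]+(i-1)*2.094),0],[.006,.006,.1])[0][:2],4))
    a=P[2]+(i-1)*2.094;print("nom",P[0]+.058*np.cos(a),P[1]+.058*np.sin(a))
R=frame(-.48,55);d=np.array([np.cos(.48)*.906,-np.sin(.48)*.906,-.4226]);G=np.array([.5095,-.297,.083])+.025*d
T=G+.019*R[:,2];print("grasp TCP",T)
go([.45,.1,.35],frame(-.48,90),"via");go(T-.1*R[:,2],R,"pre")
E
```

```text
1 top [0.4767 0.0174]
1 side [0.4792 0.0066]
nom 0.4785505940049972 0.0162816679725337
2 top [0.5758 0.0034]
2 side [ 0.5771 -0.0053]
nom 0.5776795872446299 6.006738232011699e-05
grasp TCP [ 0.53925686 -0.31249175  0.05687111]
via d [-0.4522, -0.4241, -0.1484] r [-0.0, 0.0, 0.0201] | mm 510.0 deg 1.7
pre d [-0.7052, -0.8377, 0.1157] r [0.0061, -0.4072, 0.0195] | mm 881.0 deg 35.0
```

```bash
python3 -m inch '[{"dx":0,"dy":0,"dz":-0.06},{"dx":-0.4522,"dy":-0.4241,"dz":-0.1484,"rz":0.02},{"dx":-0.4522,"dy":-0.4241,"dz":-0.1484,"rz":0.02},{"dx":-0.4522,"dy":-0.4241,"dz":-0.1484,"rz":0.02},{"dx":-0.4522,"dy":-0.4241,"dz":-0.1484,"rz":0.02}]' 1
python3 - <<'E'
from plan import *
R=frame(-.48,55);T=np.array([.5393,-.3125,.0569])
go([.45,.05,.35],frame(-.48,90),"via");go(T-.1*R[:,2],R,"pre")
E
```

```text
via d [-0.4794, -0.4804, -0.1483] r [-0.0, 0.0, 0.0201] | mm 556.0 deg 1.7
pre d [-0.7052, -0.8377, 0.1156] r [0.0061, -0.4072, 0.0195] | mm 881.0 deg 35.0validation failed for argument at $[0]...
```

```bash
python3 -m inch '[{"dx":0,"dy":0,"dz":-0.06,"rx":0,"ry":0,"rz":0},{"dx":-0.45,"dy":-0.42,"dz":-0.15,"rx":0,"ry":0,"rz":0.02},{"dx":-0.45,"dy":-0.42,"dz":-0.15,"rx":0,"ry":0,"rz":0.02},{"dx":-0.45,"dy":-0.42,"dz":-0.15,"rx":0,"ry":0,"rz":0.02},{"dx":-0.45,"dy":-0.42,"dz":-0.15,"rx":0,"ry":0,"rz":0.02}]' 1
python3 - <<'E'
from plan import *
R=frame(-.48,55);T=np.array([.5393,-.3125,.0569])
go([.45,.05,.35],frame(-.48,90),"via");go(T-.1*R[:,2],R,"pre")
E
```

```text
time: 1.4
tool_pos: [0.3435, 0.3767, 0.3087]
tool_rot: [0.0, 0.237, 0.971, 0.0]
contact_force: [1.0, -0.2, 0.1]
gripper_width: 1.0
grasp_force: 0.0
via d [-0.3063, -0.3011, -0.0516] r [0.0004, 0.0003, 0.0007] | mm 346.0 deg 0.1
pre d [-0.5423, -0.6519, 0.2123] r [0.0006, -0.4069, 0.0006] | mm 699.0 deg 35.0
```

```bash
python3 -m inch '[{"dx":-0.48,"dy":-0.56,"dz":-0.02,"rx":0,"ry":0,"rz":0},{"dx":-0.48,"dy":-0.56,"dz":-0.02,"rx":0,"ry":0,"rz":0},{"dx":-0.48,"dy":-0.56,"dz":-0.02,"rx":0,"ry":-0.2,"rz":0},{"dx":-0.48,"dy":-0.56,"dz":-0.02,"rx":0,"ry":-0.3,"rz":0},{"dx":-0.48,"dy":-0.56,"dz":-0.02,"rx":0,"ry":-0.4,"rz":0}]'
python3 - <<'E'
from plan import *
R=frame(-.48,55);T=np.array([.5393,-.3125,.0569])
go(T-.1*R[:,2],R,"pre")
E
```

```text
time: 1.9
tool_pos: [0.4007, 0.1331, 0.3165]
tool_rot: [0.22, 0.232, 0.946, -0.054]
contact_force: [0.4, 0.3, -0.2]
gripper_width: 1.001
grasp_force: 0.0
pre d [-0.2063, -0.4143, 0.3488] r [0.0005, -0.1023, -0.0002] | mm 464.0 deg 8.8
```

```bash
python3 -m inch '[{"dx":-0.1,"dy":-0.41,"dz":0.06,"rx":0,"ry":-0.1,"rz":0},{"dx":-0.1,"dy":-0.41,"dz":0.06,"rx":0,"ry":-0.1,"rz":0},{"dx":-0.1,"dy":-0.41,"dz":0.06,"rx":0,"ry":-0.1,"rz":0},{"dx":-0.1,"dy":-0.41,"dz":0.06,"rx":0,"ry":-0.1,"rz":0},{"dx":-0.1,"dy":-0.41,"dz":0.06,"rx":0,"ry":-0.1,"rz":0}]'
python3 - <<'E'
from plan import *
R=frame(-.48,55);T=np.array([.5393,-.3125,.0569])
go(T-.1*R[:,2],R,"pre")
E
```

```text
time: 2.4
tool_pos: [0.3969, -0.1, 0.3148]
tool_rot: [0.281, 0.228, 0.93, -0.071]
contact_force: [1.4, 0.5, -0.6]
gripper_width: 0.999
grasp_force: 0.0
pre d [-0.0515, -0.1521, 0.2997] r [-0.0031, -0.0151, 0.0007] | mm 272.0 deg 1.3
```

```bash
python3 -m inch '[{"dx":-0.05,"dy":-0.152,"dz":0.1,"rx":0,"ry":-0.015,"rz":0},{"dx":-0.05,"dy":-0.152,"dz":0.15,"rx":0,"ry":-0.015,"rz":0},{"dx":-0.05,"dy":-0.152,"dz":0.25,"rx":0,"ry":-0.015,"rz":0},{"dx":-0.05,"dy":-0.152,"dz":0.25,"rx":0,"ry":-0.015,"rz":0},{"dx":-0.05,"dy":-0.152,"dz":0.3,"rx":0,"ry":-0.015,"rz":0}]'
python3 -m inch '[{"dx":0,"dy":0,"dz":0,"rx":0,"ry":0,"rz":0},{"dx":0,"dy":0,"dz":0,"rx":0,"ry":0,"rz":0}]'
python3 - <<'E'
from plan import *
from ov import *
R=frame(-.48,55);T=np.array([.5393,-.3125,.0569])
go(T-.1*R[:,2],R,"pre");go(T,R,"grasp")
s=state();print(s["joint_pos"])
ims={n:optics.grab_frame(n) for n in CAM}
q=s["tool_rot"];Rc=Ro.from_quat([q[1],q[2],q[3],q[0]]).as_matrix();p=s["tool_pos"]
ax=[np.array([p-.06*Rc[:,2],p+.1*Rc[:,2]])]
it=[(can([.5095,-.297,-.48],.083,.026,.095),(0,0,255)),(ax,(0,255,0))]
overlay(it,"pics/ov3.png",[("top",(330,160,95,70)),("side",(320,220,95,70)),("top",(330,160,95,10)),("side",(320,220,95,10))],ims,4)
E
```

```text
time: 2.9
tool_pos: [0.4723, -0.2715, 0.1649]
tool_rot: [0.292, 0.229, 0.926, -0.075]
contact_force: [1.3, -0.9, 0.4]
gripper_width: 0.996
grasp_force: 0.0
time: 3.1
tool_pos: [0.4713, -0.2684, 0.1625]
tool_rot: [0.289, 0.228, 0.927, -0.073]
contact_force: [0.1, 0.3, 0.2]
gripper_width: 0.998
grasp_force: 0.0
pre d [-0.0071, -0.0094, 0.041] r [-0.0031, -0.0041, -0.0005] | mm 34.0 deg 0.4
grasp d [-0.0079, -0.0088, 0.166] r [-0.0031, -0.0041, -0.0005] | mm 133.0 deg 0.4
[-0.72468059 -0.48712018  2.27074099  0.19149509  0.77554753 -1.91007068]
```

View pics/ov3.png

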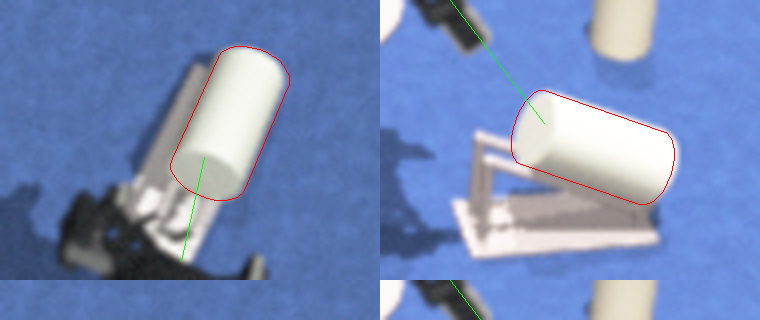

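```bash
python3 -m inch '[{"dx":-0.008,"dy":-0.009,"dz":0.04,"rx":-0.003,"ry":-0.004,"rz":0},{"dx":-0.008,"dy":-0.009,"dz":0.08,"rx":-0.003,"ry":-0.004,"rz":0},{"dx":-0.008,"dy":-0.009,"dz":0.12,"rx":-0.003,"ry":-0.004,"rz":0},{"dx":-0.008,"dy":-0.009,"dz":0.15,"rx":-0.003,"ry":-0.004,"rz":0},{"dx":-0.008,"dy":-0.009,"dz":0.166,"rx":-0.003,"ry":-0.004,"rz":0}]' && python3 -m inch '[{"dx":0,"dy":0,"dz":0,"rx":0,"ry":0,"rz":0},{"dx":0,"dy":0,"dz":0,"rx":0,"ry":0,"rz":0}]'
python3 - <<'E'
from plan import *
from ov import *
R=frame(-.48,55);T=np.array([.5393,-.3125,.0569])
go(T,R,"grasp")
im=optics.grab_frame("top")[150:225,335:430,::-1];im2=optics.grab_frame("side")[215:290,325:420,::-1]
cv2.imwrite("pics/g1.png",cv2.resize(np.hstack([im,im2]),None,fx=4,fy=4,interpolation=cv2.INTER_CUBIC))
E
```

```text
time: 3.7
tool_pos: [0.5424, -0.3139, 0.0634]
tool_rot: [0.297, 0.226, 0.925, -0.074]
contact_force: [0.1, -0.8, 0.2]
gripper_width: 1.0
grasp_force: 0.0
time: 3.9
tool_pos: [0.5418, -0.3139, 0.0638]
tool_rot: [0.297, 0.226, 0.925, -0.074]
contact_force: [0.6, 0.7, 0.2]
gripper_width: 0.997
grasp_force: 0.0
grasp d [0.008, 0.0002, 0.005] r [-0.0011, 0.0071, 0.0011] | mm 8.0 deg 0.6
```

View pics/g1.png

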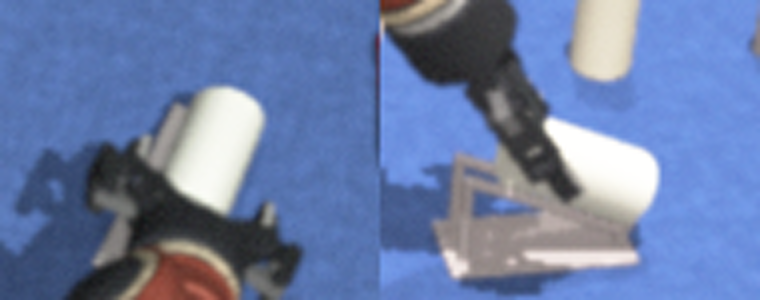

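The fingers straddle the can. I'll trim 6 mm, then close.

```bash
python3 -m inch '[{"dx":0.008,"dy":0,"dz":0.005,"rx":0,"ry":0.007,"rz":0},{"dx":0.008,"dy":0,"dz":0.005,"rx":0,"ry":0.007,"rz":0},{"dx":0.008,"dy":0,"dz":0.005,"rx":0,"ry":0.007,"rz":0}]' && python3 -m inch '[{"dx":0,"dy":0,"dz":0,"rx":0,"ry":0,"rz":0},{"dx":0,"dy":0,"dz":0,"rx":0,"ry":0,"rz":0},{"dx":0,"dy":0,"dz":0,"rx":0,"ry":0,"rz":0},{"dx":0,"dy":0,"dz":0,"rx":0,"ry":0,"rz":0},{"dx":0,"dy":0,"dz":0,"rx":0,"ry":0,"rz":0}]' -1 && python3 -m inch '[{"dx":0,"dy":0,"dz":0,"rx":0,"ry":0,"rz":0},{"dx":0,"dy":0,"dz":0,"rx":0,"ry":0,"rz":0},{"dx":0,"dy":0,"dz":0,"rx":0,"ry":0,"rz":0},{"dx":0,"dy":0,"dz":0,"rx":0,"ry":0,"rz":0},{"dx":0,"dy":0,"dz":0,"rx":0,"ry":0,"rz":0}]' -1
```

```text
time: 4.3
tool_pos: [0.5375, -0.3119, 0.0526]
tool_rot: [0.289, 0.227, 0.927, -0.071]
contact_force: [0.8, 0.8, 0.2]
gripper_width: 1.002
grasp_force: 0.0
time: 4.8
tool_pos: [0.5379, -0.3118, 0.053]
tool_rot: [0.289, 0.227, 0.927, -0.071]
contact_force: [-4.2, 4.8, 4.9]
gripper_width: 0.605
grasp_force: 60.9
time: 5.3
tool_pos: [0.5379, -0.3118, 0.053]
tool_rot: [0.289, 0.227, 0.927, -0.071]
contact_force: [-4.1, 3.0, 5.6]
gripper_width: 0.607
grasp_force: 60.9
```

```bash
python3 - <<'E'
from plan import *
s=state();p=s["tool_pos"];q=s["tool_rot"];Rc=Ro.from_quat([q[1],q[2],q[3],q[0]]).as_matrix()
print("z_t below level",np.rad2deg(np.arcsin(-Rc[2,2])),"y_t",Rc[:,1])
y=Rc[:,1]*[1,1,0];y/=np.linalg.norm(y);O=np.array([.5095,-.297,.083])
v=p-O;v-=y*(v@y)
Rr=Ro.from_rotvec(np.deg2rad(65)*y).as_matrix();Rf=Rr@Rc;vf=Rr@v
np.savez("L.npz",R=Rf,v=vf);print(v,vf,Rf[:,2])
go(p+[-.02,.01,.18],Rc,"lift")
go(np.array([.47,-.2,.33])+vf,Rf,"flip"); go(np.array([.4785,.0155,.115+.12])+vf,Rf,"hover")
E
```

```text
z_t below level 55.347989653132956 y_t [ 4.61560152e-01  8.87108566e-01 -7.86651419e-04]
[ 0.02841668 -0.01478512 -0.02996485] [-0.01208214  0.00628631 -0.04169537] [-0.4485111   0.23262963 -0.86297233]
lift d [-0.1049, -0.0006, -0.201] r [0.0, 0.0, 0.0] | mm 181.0 deg 0.0
flip d [-0.0382, 0.0846, -0.3311] r [-0.0003, 0.7563, -0.0005] | mm 275.0 deg 65.0
hover d [0.1237, 0.3286, -0.299] r [-0.0003, 0.7563, -0.0005] | mm 369.0 deg 65.0
```

```bash
python3 -m inch '[{"dx":-0.015,"dy":0,"dz":-0.03,"rx":0,"ry":0,"rz":0},{"dx":-0.045,"dy":0,"dz":-0.085,"rx":0,"ry":0,"rz":0},{"dx":-0.075,"dy":0,"dz":-0.14,"rx":0,"ry":0,"rz":0},{"dx":-0.105,"dy":0,"dz":-0.2,"rx":0,"ry":0,"rz":0},{"dx":-0.105,"dy":0,"dz":-0.2,"rx":0,"ry":0,"rz":0}]' 
python3 - <<'E'
from plan import *
f=np.load("L.npz")
go(np.array([.47,-.2,.33])+f["v"],f["R"],"flip");print(state()["grasp_force"],state()["gripper_width"])
E
```

```text
time: 5.8
tool_pos: [0.521, -0.304, 0.2428]
tool_rot: [0.296, 0.226, 0.925, -0.075]
contact_force: [1.0, -0.2, 0.2]
gripper_width: 0.597
grasp_force: 63.1
flip d [0.0755, 0.0855, -0.1243] r [-0.0029, 0.7666, -0.001] | mm 135.0 deg 65.9
63.11054550111294 0.5973643169643128
```

```bash
python3 -m inch '[{"dx":0.02,"dy":0.02,"dz":-0.04,"rx":0,"ry":0.1,"rz":0},{"dx":0.03,"dy":0.04,"dz":-0.06,"rx":0,"ry":0.2,"rz":0},{"dx":0.04,"dy":0.06,"dz":-0.08,"rx":0,"ry":0.3,"rz":0},{"dx":0.05,"dy":0.08,"dz":-0.1,"rx":0,"ry":0.4,"rz":0},{"dx":0.06,"dy":0.085,"dz":-0.12,"rx":0,"ry":0.5,"rz":0}]' 
python3 - <<'E'
from plan import *
f=np.load("L.npz");s=state();print(s["joint_pos"])
go(np.array([.47,-.15,.30])+f["v"],f["R"],"flip");go(np.array([.4785,.0155,.115+.12])+f["v"],f["R"],"hover")
E
```

```text
time: 6.3
tool_pos: [0.4667, -0.1965, 0.2841]
tool_rot: [-0.073, 0.236, 0.969, 0.017]
contact_force: [-0.3, -0.9, -1.3]
gripper_width: 0.606
grasp_force: 63.2
[-0.54006605 -0.15620527  1.73208068 -0.00998579  1.71585966 -1.63305366]
flip d [0.0348, 0.0535, 0.0378] r [-0.0003, 0.2528, 0.0003] | mm 59.0 deg 21.7
hover d [0.1075, 0.2421, 0.1309] r [-0.0003, 0.2528, 0.0003] | mm 236.0 deg 21.7
```

```bash
python3 -m inch '[{"dx":0.03,"dy":0.05,"dz":0.02,"rx":0,"ry":0.09,"rz":0},{"dx":0.05,"dy":0.11,"dz":0.04,"rx":0,"ry":0.18,"rz":0},{"dx":0.07,"dy":0.16,"dz":0.06,"rx":0,"ry":0.253,"rz":0},{"dx":0.09,"dy":0.21,"dz":0.09,"rx":0,"ry":0.253,"rz":0},{"dx":0.107,"dy":0.242,"dz":0.12,"rx":0,"ry":0.253,"rz":0}]' && python3 -m inch '[{"dx":0,"dy":0,"dz":0,"rx":0,"ry":0,"rz":0},{"dx":0,"dy":0,"dz":0,"rx":0,"ry":0,"rz":0}]'
python3 - <<'E'
from plan import *
from ov import *
f=np.load("L.npz");s=state();q=s["tool_rot"];Rc=Ro.from_quat([q[1],q[2],q[3],q[0]]).as_matrix()
O=s["tool_pos"]-Rc@f["R"].T@f["v"];ax=Rc@f["R"].T@[0,0,-1.];print("can O",O,ax)
go(np.array([.4785,.0155,.115+.12])+f["v"],f["R"],"hover")
ims={n:optics.grab_frame(n) for n in CAM}
np.save("h1.npy",ims,allow_pickle=True)
it=[([cyl(O,ax,.026,.095)],(0,0,255)),(rack([.5328,.0368,-2.78]),(255,0,255))]
overlay(it,"pics/h1.png",[("top",(215,155,95,80)),("side",(240,140,95,100)[:2]+(95,80)),("top",(215,155,95,5)),("side",(240,190,95,60)[:2]+(95,5))],ims,4)
E
```

```text
time: 6.8
tool_pos: [0.4685, 0.0216, 0.1982]
tool_rot: [-0.253, 0.229, 0.938, 0.061]
contact_force: [-0.3, -0.7, -1.9]
gripper_width: 0.601
grasp_force: 63.3
time: 7.0
tool_pos: [0.4678, 0.0197, 0.1993]
tool_rot: [-0.253, 0.229, 0.938, 0.061]
contact_force: [0.2, -0.3, -0.8]
gripper_width: 0.606
grasp_force: 63.4
can O [0.4797712  0.01351933 0.24107196] [ 0.00177442 -0.00290911 -0.99999419]
hover d [-0.0015, 0.0016, 0.0079] r [-0.0011, 0.0019, -0.0005] | mm 7.0 deg 0.2
```

View pics/h1.png

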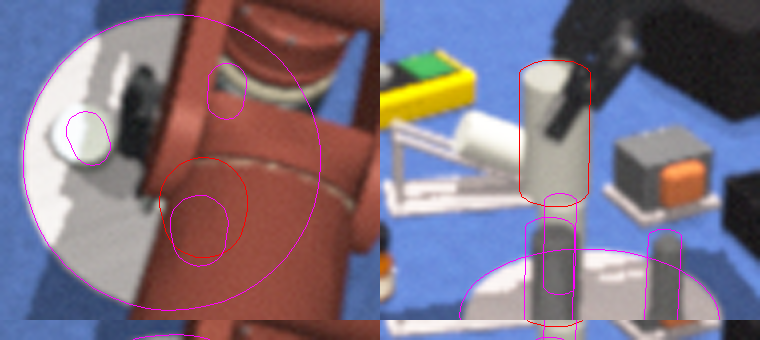

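The side view shows the can axis and the tall post both at column ≈555 of the crop, so they're aligned, and the pose model matches the can. Now I'll lower it in stages.

```bash
python3 - <<'E'
from plan import *
f=np.load("L.npz")
for z in(.205,.19,.15,.118,.115,.113): go(np.array([.480,.0142,z])+f["v"],f["R"],z)
E
```

```text
0.205 d [-0.0217, 0.0016, 0.0421] r [0.0003, 0.0042, -0.0014] | mm 38.0 deg 0.4
0.19 d [-0.031, 0.0017, 0.0583] r [0.0003, 0.0042, -0.0014] | mm 53.0 deg 0.4
0.15 d [-0.056, 0.0017, 0.1016] r [0.0003, 0.0042, -0.0014] | mm 93.0 deg 0.4
0.118 d [-0.076, 0.0017, 0.1363] r [0.0003, 0.0042, -0.0014] | mm 125.0 deg 0.4
0.115 d [-0.0779, 0.0018, 0.1395] r [0.0003, 0.0042, -0.0014] | mm 128.0 deg 0.4
0.113 d [-0.0792, 0.0018, 0.1417] r [0.0003, 0.0042, -0.0014] | mm 130.0 deg 0.4
```

```bash
python3 -m inch '[{"dx":-0.012,"dy":0.0017,"dz":0.025,"rx":0,"ry":0.003,"rz":-0.001},{"dx":-0.0217,"dy":0.0017,"dz":0.0421,"rx":0,"ry":0.003,"rz":-0.001},{"dx":-0.026,"dy":0.0017,"dz":0.05,"rx":0,"ry":0.003,"rz":-0.001},{"dx":-0.031,"dy":0.0017,"dz":0.0583,"rx":0,"ry":0.003,"rz":-0.001},{"dx":-0.031,"dy":0.0017,"dz":0.0583,"rx":0,"ry":0.003,"rz":-0.001}]'
python3 - <<'E'
from plan import *
f=np.load("L.npz")
for z in(.16,.14,.118,.115,.113): go(np.array([.480,.0142,z])+f["v"],f["R"],z)
E
```

```text
time: 7.6
tool_pos: [0.4669, 0.021, 0.1472]
tool_rot: [-0.255, 0.229, 0.937, 0.062]
contact_force: [-0.7, 0.5, -1.1]
gripper_width: 0.603
grasp_force: 63.4
0.16 d [-0.0195, -0.0, 0.0305] r [-0.0, -0.0005, -0.0005] | mm 29.0 deg 0.1
0.14 d [-0.0321, 0.0, 0.052] r [-0.0, -0.0005, -0.0005] | mm 49.0 deg 0.1
0.118 d [-0.0461, 0.0, 0.0758] r [-0.0, -0.0005, -0.0005] | mm 71.0 deg 0.1
0.115 d [-0.048, 0.0, 0.079] r [-0.0, -0.0005, -0.0005] | mm 74.0 deg 0.1
0.113 d [-0.0492, 0.0, 0.0811] r [-0.0, -0.0005, -0.0005] | mm 76.0 deg 0.1
```

```bash
python3 -m inch '[{"dx":-0.01,"dy":0,"dz":0.015,"rx":0,"ry":0,"rz":0},{"dx":-0.0195,"dy":0,"dz":0.0305,"rx":0,"ry":0,"rz":0},{"dx":-0.026,"dy":0,"dz":0.042,"rx":0,"ry":0,"rz":0},{"dx":-0.032,"dy":0,"dz":0.052,"rx":0,"ry":0,"rz":0},{"dx":-0.032,"dy":0,"dz":0.052,"rx":0,"ry":0,"rz":0}]'
python3 - <<'E'
from plan import *
f=np.load("L.npz")
for z in(.125,.118,.115,.113): go(np.array([.480,.0142,z])+f["v"],f["R"],z)
E
```

```text
time: 8.1
tool_pos: [0.4671, 0.021, 0.0974]
tool_rot: [-0.256, 0.229, 0.937, 0.062]
contact_force: [-0.5, 1.4, -1.3]
gripper_width: 0.604
grasp_force: 63.3
0.125 d [-0.0099, -0.0001, 0.0145] r [-0.0006, -0.0018, -0.0003] | mm 14.0 deg 0.2
0.118 d [-0.0144, -0.0001, 0.0221] r [-0.0006, -0.0018, -0.0003] | mm 21.0 deg 0.2
0.115 d [-0.0163, -0.0001, 0.0253] r [-0.0006, -0.0018, -0.0003] | mm 24.0 deg 0.2
0.113 d [-0.0175, -0.0001, 0.0275] r [-0.0006, -0.0018, -0.0003] | mm 26.0 deg 0.2
```

```bash
python3 -m inch '[{"dx":-0.005,"dy":0,"dz":0.008,"rx":0,"ry":0,"rz":0},{"dx":-0.0099,"dy":0,"dz":0.0145,"rx":0,"ry":0,"rz":0},{"dx":-0.013,"dy":0,"dz":0.019,"rx":0,"ry":0,"rz":0},{"dx":-0.0144,"dy":0,"dz":0.0221,"rx":0,"ry":0,"rz":0},{"dx":-0.0144,"dy":0,"dz":0.0221,"rx":0,"ry":0,"rz":0}]'
python3 - <<'E'
from plan import *
f=np.load("L.npz")
for z in(.116,.114,.113,.112,.111): go(np.array([.480,.0142,z])+f["v"],f["R"],z)
E
```

```text
time: 8.6
tool_pos: [0.469, 0.0203, 0.0777]
tool_rot: [-0.254, 0.229, 0.938, 0.062]
contact_force: [-0.4, 0.4, -1.2]
gripper_width: 0.604
grasp_force: 63.4
0.116 d [-0.0011, -0.0005, 0.0044] r [-0.0, -0.0, -0.0] | mm 4.0 deg 0.0
0.114 d [-0.0023, -0.0005, 0.0065] r [-0.0, -0.0, -0.0] | mm 6.0 deg 0.0
0.113 d [-0.0029, -0.0005, 0.0076] r [-0.0, -0.0, -0.0] | mm 7.0 deg 0.0
0.112 d [-0.0036, -0.0005, 0.0087] r [-0.0, -0.0, -0.0] | mm 8.0 deg 0.0
0.111 d [-0.0042, -0.0005, 0.0098] r [-0.0, -0.0, -0.0] | mm 9.0 deg 0.0
```

```bash
python3 -m inch '[{"dx":-0.0011,"dy":0,"dz":0.0044,"rx":0,"ry":0,"rz":0},{"dx":-0.0011,"dy":0,"dz":0.0044,"rx":0,"ry":0,"rz":0},{"dx":-0.0017,"dy":0,"dz":0.0055,"rx":0,"ry":0,"rz":0},{"dx":-0.0017,"dy":0,"dz":0.0055,"rx":0,"ry":0,"rz":0}]'; python3 -m inch '[{"dx":-0.0006,"dy":0,"dz":0.0011,"rx":0,"ry":0,"rz":0},{"dx":-0.0006,"dy":0,"dz":0.0011,"rx":0,"ry":0,"rz":0}]' ; python3 -m inch '[{"dx":-0.0006,"dy":0,"dz":0.0011,"rx":0,"ry":0,"rz":0},{"dx":-0.0006,"dy":0,"dz":0.0011,"rx":0,"ry":0,"rz":0}]'
```

```text
time: 9.0
tool_pos: [0.4683, 0.0208, 0.0743]
tool_rot: [-0.254, 0.229, 0.938, 0.062]
contact_force: [-1.3, 0.2, 1.9]
gripper_width: 0.603
grasp_force: 63.5
time: 9.2
tool_pos: [0.4683, 0.0208, 0.0742]
tool_rot: [-0.255, 0.229, 0.938, 0.062]
contact_force: [-3.6, 0.6, 8.2]
gripper_width: 0.601
grasp_force: 63.8
time: 9.4
tool_pos: [0.4683, 0.0208, 0.0742]
tool_rot: [-0.255, 0.229, 0.937, 0.062]
contact_force: [-4.7, 0.6, 12.3]
gripper_width: 0.607
grasp_force: 64.1
```

Contact came at can top z ≈ 0.116, so it's seated. Releasing.

```bash
python3 -m inch '[{"dx":0.0006,"dy":0,"dz":-0.0011,"rx":0,"ry":0,"rz":0},{"dx":0.0006,"dy":0,"dz":-0.0011,"rx":0,"ry":0,"rz":0},{"dx":0.0006,"dy":0,"dz":-0.0011,"rx":0,"ry":0,"rz":0},{"dx":0.0006,"dy":0,"dz":-0.0011,"rx":0,"ry":0,"rz":0},{"dx":0.0006,"dy":0,"dz":-0.0011,"rx":0,"ry":0,"rz":0}]' 1; python3 -m inch '[{"dx":0,"dy":0,"dz":0,"rx":0,"ry":0,"rz":0},{"dx":0,"dy":0,"dz":-0.03,"rx":0,"ry":0,"rz":0},{"dx":0,"dy":0,"dz":-0.08,"rx":0,"ry":0,"rz":0},{"dx":0,"dy":0,"dz":-0.14,"rx":0,"ry":0,"rz":0},{"dx":0,"dy":0,"dz":-0.2,"rx":0,"ry":0,"rz":0}]'
python3 - <<'E'
from plan import *
from ov import *
ims={n:optics.grab_frame(n) for n in CAM}
for n in CAM:
    for o in nets.outline_of(n,"large_can")[:2]:
        pr=raster(n,[cyl(np.array([.48,.0142,.115]),[0,0,-1],.026,.095)]);m=o["pixels"];print(n,o["confidence"],o["bbox"],"iou",np.minimum(pr,m).sum()/np.maximum(pr,m).sum())
R=frame(-.46,60);d=np.array([np.cos(.46)*.906,-np.sin(.46)*.906,-.4226]);O=np.array([.5592,.276,.064]);G=O+.02*d
T=G+.019*R[:,2];print("grasp TCP",T,state()["joint_pos"])
go(T-.1*R[:,2]+[0,0,.12],R,"high");go(T-.1*R[:,2],R,"pre")
E
```

```text
time: 9.9
tool_pos: [0.4682, 0.0208, 0.0724]
tool_rot: [-0.254, 0.229, 0.938, 0.062]
contact_force: [1.2, 0.3, -0.5]
gripper_width: 1.001
grasp_force: 0.0
time: 10.4
tool_pos: [0.5401, -0.0166, 0.2118]
tool_rot: [-0.255, 0.229, 0.938, 0.062]
contact_force: [0.5, 0.8, 0.4]
gripper_width: 1.001
grasp_force: 0.0
top 0.39 [258.1, 207.0, 1.9, 10.0] iou 0.09081196581196581
side 0.88 [284.1, 209.6, 19.4, 33.5] iou 0.9257428413428467
side 0.71 [310.2, 183.0, 23.7, 23.0] iou 0.0
grasp TCP [0.58394897 0.26373815 0.03909352] [-0.23298733  0.19633681  1.55346355  0.13029198  1.90205756 -1.31429976]
high d [0.1739, 0.3348, 0.0521] r [0.0003, -0.6998, -0.0135] | mm 305.0 deg 60.2
pre d [0.0985, 0.3347, 0.1818] r [0.0003, -0.6998, -0.0135] | mm 315.0 deg 60.2
```

```bash
python3 -m inch '[{"dx":0.04,"dy":0.03,"dz":-0.06,"rx":0,"ry":-0.1,"rz":0},{"dx":0.08,"dy":0.08,"dz":-0.06,"rx":0,"ry":-0.2,"rz":0},{"dx":0.11,"dy":0.14,"dz":-0.03,"rx":0,"ry":-0.3,"rz":0},{"dx":0.14,"dy":0.2,"dz":0,"rx":0,"ry":-0.4,"rz":0},{"dx":0.16,"dy":0.26,"dz":0.02,"rx":0,"ry":-0.5,"rz":-0.01}]'
python3 - <<'E'
from plan import *
R=frame(-.46,60);T=np.array([.584,.2637,.0391])
go(T-.1*R[:,2]+[0,0,.12],R,"high");go(T-.1*R[:,2],R,"pre")
E
```

```text
time: 11.1
tool_pos: [0.5293, 0.1959, 0.2638]
tool_rot: [0.11, 0.229, 0.967, -0.024]
contact_force: [1.0, -0.6, -1.0]
gripper_width: 0.997
grasp_force: 0.0
high d [0.0434, 0.106, 0.0137] r [0.001, -0.1985, -0.0035] | mm 92.0 deg 17.1
pre d [0.077, 0.1055, 0.1599] r [0.001, -0.1985, -0.0035] | mm 165.0 deg 17.1
```

```bash
python3 -m inch '[{"dx":0.025,"dy":0.05,"dz":0.01,"rx":0,"ry":-0.1,"rz":0},{"dx":0.0434,"dy":0.106,"dz":0.0137,"rx":0,"ry":-0.2,"rz":-0.003},{"dx":0.06,"dy":0.106,"dz":0.06,"rx":0,"ry":-0.2,"rz":-0.003},{"dx":0.077,"dy":0.106,"dz":0.12,"rx":0,"ry":-0.2,"rz":-0.003},{"dx":0.077,"dy":0.106,"dz":0.16,"rx":0,"ry":-0.2,"rz":-0.003}]'; python3 -m inch '[{"dx":0,"dy":0,"dz":0,"rx":0,"ry":0,"rz":0},{"dx":0,"dy":0,"dz":0,"rx":0,"ry":0,"rz":0}]'
python3 - <<'E'
from plan import *
R=frame(-.46,60);T=np.array([.584,.2637,.0391])
go(T-.1*R[:,2],R,"pre");go(T,R,"grasp")
E
```

```text
time: 11.6
tool_pos: [0.5351, 0.2848, 0.1194]
tool_rot: [0.247, 0.218, 0.942, -0.061]
contact_force: [0.2, 0.6, -0.2]
gripper_width: 0.995
grasp_force: 0.0
time: 11.8
tool_pos: [0.539, 0.2843, 0.1251]
tool_rot: [0.249, 0.22, 0.941, -0.06]
contact_force: [-0.4, -0.0, 0.8]
gripper_width: 0.998
grasp_force: 0.0
pre d [0.0002, 0.0018, -0.001] r [-0.0015, -0.0032, 0.0007] | mm 2.0 deg 0.3
grasp d [-0.0004, 0.0021, 0.124] r [-0.0015, -0.0032, 0.0007] | mm 99.0 deg 0.3
```

```bash
python3 -m inch '[{"dx":0,"dy":0.002,"dz":0.04,"rx":-0.001,"ry":-0.003,"rz":0},{"dx":0,"dy":0.002,"dz":0.075,"rx":-0.001,"ry":-0.003,"rz":0},{"dx":0,"dy":0.002,"dz":0.1,"rx":-0.001,"ry":-0.003,"rz":0},{"dx":0,"dy":0.002,"dz":0.124,"rx":-0.001,"ry":-0.003,"rz":0},{"dx":0,"dy":0.002,"dz":0.124,"rx":-0.001,"ry":-0.003,"rz":0}]'; python3 -m inch '[{"dx":0,"dy":0,"dz":0,"rx":0,"ry":0,"rz":0},{"dx":0,"dy":0,"dz":0,"rx":0,"ry":0,"rz":0}]'
python3 - <<'E'
from plan import *
from ov import *
R=frame(-.46,60);T=np.array([.584,.2637,.0391])
go(T,R,"grasp")
im=optics.grab_frame("top")[140:215,130:225,::-1];im2=optics.grab_frame("side")[150:225,230:325,::-1]
cv2.imwrite("pics/g2.png",cv2.resize(np.hstack([im,im2]),None,fx=4,fy=4,interpolation=cv2.INTER_CUBIC))
E
```

```text
time: 12.3
tool_pos: [0.5858, 0.2637, 0.0408]
tool_rot: [0.253, 0.221, 0.94, -0.059]
contact_force: [-0.6, -0.1, -0.3]
gripper_width: 0.998
grasp_force: 0.0
time: 12.5
tool_pos: [0.5862, 0.2655, 0.0432]
tool_rot: [0.254, 0.22, 0.94, -0.057]
contact_force: [0.2, -0.6, 0.4]
gripper_width: 1.005
grasp_force: 0.0
grasp d [0.0039, -0.0032, 0.0037] r [0.003, 0.0024, -0.0013] | mm 5.0 deg 0.3
```

View pics/g2.png

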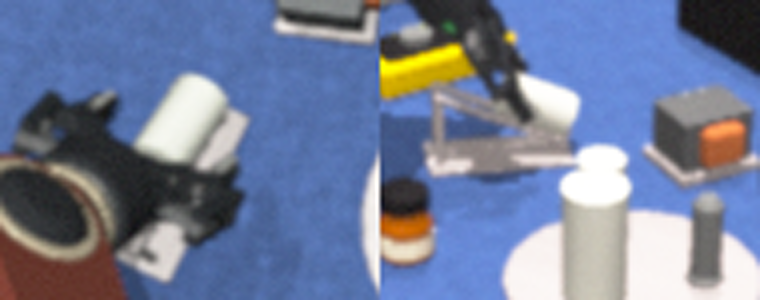

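The fingers straddle the small can. Trim and close.

```bash
python3 -m inch '[{"dx":0.003,"dy":-0.002,"dz":0.003,"rx":0.002,"ry":0.002,"rz":0},{"dx":0.003,"dy":-0.002,"dz":0.003,"rx":0.002,"ry":0.002,"rz":0}]' && python3 -m inch '[{"dx":0,"dy":0,"dz":0,"rx":0,"ry":0,"rz":0},{"dx":0,"dy":0,"dz":0,"rx":0,"ry":0,"rz":0},{"dx":0,"dy":0,"dz":0,"rx":0,"ry":0,"rz":0},{"dx":0,"dy":0,"dz":0,"rx":0,"ry":0,"rz":0},{"dx":0,"dy":0,"dz":0,"rx":0,"ry":0,"rz":0}]' -1 && python3 -m inch '[{"dx":0,"dy":0,"dz":0,"rx":0,"ry":0,"rz":0},{"dx":0,"dy":0,"dz":0,"rx":0,"ry":0,"rz":0},{"dx":0,"dy":0,"dz":0,"rx":0,"ry":0,"rz":0},{"dx":0,"dy":0,"dz":0,"rx":0,"ry":0,"rz":0},{"dx":0,"dy":0,"dz":0,"rx":0,"ry":0,"rz":0}]' -1
python3 - <<'E'
from plan import *
s=state();p=s["tool_pos"];q=s["tool_rot"];Rc=Ro.from_quat([q[1],q[2],q[3],q[0]]).as_matrix()
print("below",np.rad2deg(np.arcsin(-Rc[2,2])),"y_t",Rc[:,1])
y=Rc[:,1]*[1,1,0];y/=np.linalg.norm(y);O=np.array([.5592,.276,.064])
v=p-O;print("lat",v@y);v-=y*(v@y)
Rr=Ro.from_rotvec(np.deg2rad(65)*y).as_matrix();Rf=Rr@Rc;vf=Rr@v
np.savez("S.npz",R=Rf,v=vf);print(v,vf,Rf[:,2])
go(p+[-.02,.01,.18],Rc,"lift")
E
```

```text
time: 12.8
tool_pos: [0.5832, 0.2636, 0.0372]
tool_rot: [0.251, 0.221, 0.941, -0.059]
contact_force: [0.5, 0.1, -0.3]
gripper_width: 1.001
grasp_force: 0.0
time: 13.3
tool_pos: [0.5837, 0.2641, 0.0378]
tool_rot: [0.251, 0.221, 0.941, -0.059]
contact_force: [-4.2, 1.7, 4.3]
gripper_width: 0.458
grasp_force: 59.7
time: 13.8
tool_pos: [0.5837, 0.2641, 0.0378]
tool_rot: [0.251, 0.221, 0.941, -0.059]
contact_force: [-5.3, 2.7, 6.0]
gripper_width: 0.462
grasp_force: 59.8
below 60.088666549721154 y_t [4.44733408e-01 8.95662979e-01 1.51311747e-04]
lat 0.00021109700847235223
[ 0.0243903  -0.01211078 -0.02620608] [-0.0109649   0.00544452 -0.03575534] [-0.51480764  0.25576955 -0.81826343]
lift d [-0.088, 0.0001, -0.209] r [0.0, 0.0, 0.0] | mm 181.0 deg 0.0
```

```bash
python3 -m inch '[{"dx":-0.013,"dy":0,"dz":-0.03,"rx":0,"ry":0,"rz":0},{"dx":-0.038,"dy":0,"dz":-0.09,"rx":0,"ry":0,"rz":0},{"dx":-0.063,"dy":0,"dz":-0.15,"rx":0,"ry":0,"rz":0},{"dx":-0.088,"dy":0,"dz":-0.21,"rx":0,"ry":0,"rz":0},{"dx":-0.088,"dy":0,"dz":-0.21,"rx":0,"ry":0,"rz":0}]' 
python3 - <<'E'
from plan import *
f=np.load("S.npz")
go(np.array([.56,.2,.28])+f["v"],f["R"],"flip");go(np.array([.579,.001,.28])+f["v"],f["R"],"hover")
E
```

```text
time: 14.3
tool_pos: [0.5664, 0.2755, 0.2275]
tool_rot: [0.256, 0.221, 0.939, -0.055]
contact_force: [0.8, 0.0, -0.1]
gripper_width: 0.453
grasp_force: 60.4
flip d [-0.0278, -0.0879, -0.009] r [0.007, 0.7621, 0.0007] | mm 74.0 deg 65.5
hover d [-0.1425, -0.3002, 0.0559] r [0.007, 0.7621, 0.0007] | mm 270.0 deg 65.5
```

```bash
python3 -m inch '[{"dx":-0.02,"dy":-0.03,"dz":-0.03,"rx":0,"ry":0.1,"rz":0},{"dx":-0.025,"dy":-0.06,"dz":-0.03,"rx":0.001,"ry":0.2,"rz":0},{"dx":-0.03,"dy":-0.09,"dz":-0.02,"rx":0.003,"ry":0.3,"rz":0},{"dx":-0.05,"dy":-0.12,"dz":0,"rx":0.004,"ry":0.4,"rz":0},{"dx":-0.07,"dy":-0.17,"dz":0.01,"rx":0.005,"ry":0.5,"rz":0}]' 
python3 - <<'E'
from plan import *
f=np.load("S.npz")
go(np.array([.579,.001,.25])+f["v"],f["R"],"hover")
E
```

```text
time: 14.8
tool_pos: [0.5498, 0.1277, 0.2382]
tool_rot: [-0.115, 0.227, 0.967, 0.023]
contact_force: [0.8, -0.2, -2.0]
gripper_width: 0.458
grasp_force: 60.5
hover d [-0.0927, -0.1254, 0.0096] r [-0.0045, 0.2522, -0.0021] | mm 125.0 deg 21.7
```

```bash
python3 -m inch '[{"dx":-0.025,"dy":-0.035,"dz":0,"rx":-0.001,"ry":0.08,"rz":0},{"dx":-0.05,"dy":-0.07,"dz":0,"rx":-0.003,"ry":0.17,"rz":0},{"dx":-0.08,"dy":-0.11,"dz":0.005,"rx":-0.004,"ry":0.252,"rz":-0.002},{"dx":-0.093,"dy":-0.125,"dz":0.01,"rx":-0.004,"ry":0.252,"rz":-0.002},{"dx":-0.093,"dy":-0.125,"dz":0.01,"rx":-0.004,"ry":0.252,"rz":-0.002}]' ; python3 -m inch '[{"dx":0,"dy":0,"dz":0,"rx":0,"ry":0,"rz":0},{"dx":0,"dy":0,"dz":0,"rx":0,"ry":0,"rz":0}]'
python3 - <<'E'
from plan import *
f=np.load("S.npz");print(state()["joint_pos"])
go(np.array([.579,.001,.19])+f["v"],f["R"],"hover")
E
```

```text
time: 15.3
tool_pos: [0.5679, 0.005, 0.2115]
tool_rot: [-0.293, 0.221, 0.928, 0.068]
contact_force: [-0.5, 0.8, 0.5]
gripper_width: 0.459
grasp_force: 60.5
time: 15.5
tool_pos: [0.5683, 0.0087, 0.2163]
tool_rot: [-0.29, 0.218, 0.93, 0.067]
contact_force: [-0.3, -0.1, -1.1]
gripper_width: 0.462
grasp_force: 60.5
[-0.19075874  0.29773015  1.44611534  0.16485512  1.97994097 -1.28064464]
hover d [-0.0449, -0.0026, 0.0633] r [-0.0008, 0.0055, 0.0] | mm 62.0 deg 0.5
```

```bash
python3 -m inch '[{"dx":-0.02,"dy":-0.0026,"dz":0.03,"rx":0,"ry":0.004,"rz":0},{"dx":-0.045,"dy":-0.0026,"dz":0.063,"rx":0,"ry":0.004,"rz":0},{"dx":-0.045,"dy":-0.0026,"dz":0.063,"rx":0,"ry":0.004,"rz":0},{"dx":-0.045,"dy":-0.0026,"dz":0.063,"rx":0,"ry":0.004,"rz":0}]'
python3 - <<'E'
from plan import *
from ov import *
f=np.load("S.npz");s=state();q=s["tool_rot"];Rc=Ro.from_quat([q[1],q[2],q[3],q[0]]).as_matrix()
O=s["tool_pos"]-Rc@f["R"].T@f["v"];ax=Rc@f["R"].T@[0,0,-1.];print("can O",O,ax)
for z in (.15,.13): go(np.array([.579,.001,z])+f["v"],f["R"],z)
ims={n:optics.grab_frame(n) for n in CAM}
for o in nets.outline_of("side","small_can"): print(o["confidence"],o["bbox"], fit(lambda p:[cyl(np.array([p[0],p[1],O[2]]),[0,0,-1],.02,.065)],{"side":o["pixels"].astype(float)},[O[0],O[1],0],[.006,.006,.1])[0][:2] if o["bbox"][0]>295 else "")
it=[([cyl(O,ax,.020,.065)],(0,0,255)),([cyl(np.array([.579,.001,.006]),[0,0,1],.013,.075)],(255,0,255))]
overlay(it,"pics/h2.png",[("top",(225,140,80,70)),("side",(270,140,80,80)[:2]+(80,70)),("top",(215,155,80,2)),("side",(240,190,80,2))],ims,5)
E
```

```text
time: 15.9
tool_pos: [0.5678, 0.0063, 0.1544]
tool_rot: [-0.294, 0.218, 0.928, 0.068]
contact_force: [1.0, -0.2, -0.1]
gripper_width: 0.46
grasp_force: 60.5
can O [0.57877772 0.00088904 0.1901075 ] [-5.56629033e-04 -1.35076100e-03 -9.99998933e-01]
0.15 d [-0.029, 0.0004, 0.0409] r [-0.0011, 0.0001, -0.0001] | mm 40.0 deg 0.1
0.13 d [-0.0433, 0.0004, 0.0614] r [-0.0011, 0.0001, -0.0001] | mm 60.0 deg 0.1
0.63 [313.3, 176.8, 11.2, 19.4] [0.58400344 0.00237616]
```

View pics/h2.png

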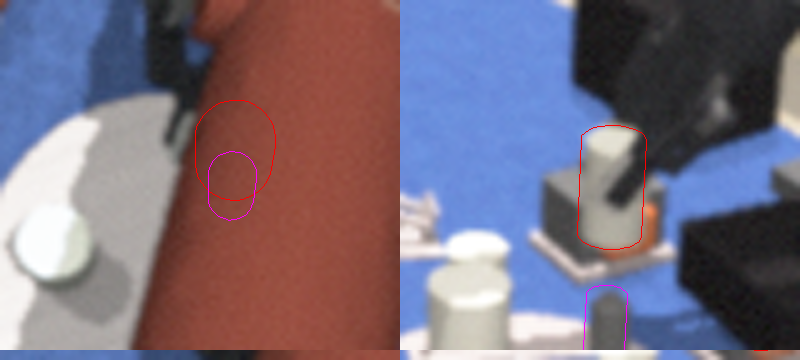

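The side view shows the can axis extrapolating to ≈608 and the free post centre at ≈609, so they're aligned. Lowering.

```bash
python3 -m inch '[{"dx":-0.015,"dy":0.0004,"dz":0.021,"rx":0,"ry":0,"rz":0},{"dx":-0.029,"dy":0.0004,"dz":0.041,"rx":0,"ry":0,"rz":0},{"dx":-0.036,"dy":0.0004,"dz":0.051,"rx":0,"ry":0,"rz":0},{"dx":-0.043,"dy":0.0004,"dz":0.0614,"rx":0,"ry":0,"rz":0},{"dx":-0.043,"dy":0.0004,"dz":0.0614,"rx":0,"ry":0,"rz":0}]'
python3 - <<'E'
from plan import *
f=np.load("S.npz")
for z in(.11,.1,.092,.088,.085): go(np.array([.579,.001,z])+f["v"],f["R"],z)
E
```

```text
time: 16.55
tool_pos: [0.5673, 0.0055, 0.0918]
tool_rot: [-0.295, 0.219, 0.928, 0.068]
contact_force: [-0.4, -0.6, -0.7]
gripper_width: 0.461
grasp_force: 60.5
0.11 d [-0.0129, 0.0016, 0.0177] r [-0.0009, -0.0018, -0.0015] | mm 18.0 deg 0.2
0.1 d [-0.0201, 0.0016, 0.0279] r [-0.0009, -0.0018, -0.0015] | mm 28.0 deg 0.2
0.092 d [-0.0259, 0.0016, 0.0361] r [-0.0009, -0.0018, -0.0015] | mm 36.0 deg 0.2
0.088 d [-0.0288, 0.0017, 0.0402] r [-0.0009, -0.0018, -0.0015] | mm 40.0 deg 0.2
0.085 d [-0.0309, 0.0017, 0.0432] r [-0.0009, -0.0018, -0.0015] | mm 43.0 deg 0.2
```

```bash
python3 -m inch '[{"dx":-0.006,"dy":0.001,"dz":0.009,"rx":0,"ry":-0.001,"rz":-0.001},{"dx":-0.013,"dy":0.0016,"dz":0.018,"rx":0,"ry":-0.001,"rz":-0.001},{"dx":-0.02,"dy":0.0016,"dz":0.028,"rx":0,"ry":-0.001,"rz":-0.001},{"dx":-0.026,"dy":0.0016,"dz":0.036,"rx":0,"ry":-0.001,"rz":-0.001},{"dx":-0.026,"dy":0.0016,"dz":0.036,"rx":0,"ry":-0.001,"rz":-0.001}]'
python3 - <<'E'
from plan import *
f=np.load("S.npz")
for z in(.088,.086,.085,.083): go(np.array([.579,.001,z])+f["v"],f["R"],z)
E
```

```text
time: 17.05
tool_pos: [0.5681, 0.0064, 0.0561]
tool_rot: [-0.294, 0.218, 0.928, 0.068]
contact_force: [-0.1, -0.5, -0.2]
gripper_width: 0.46
grasp_force: 60.5
0.088 d [-0.0027, 0.0, 0.0041] r [-0.0009, -0.0007, -0.0005] | mm 4.0 deg 0.1
0.086 d [-0.0041, 0.0, 0.0061] r [-0.0009, -0.0007, -0.0005] | mm 6.0 deg 0.1
0.085 d [-0.0048, 0.0, 0.0071] r [-0.0009, -0.0007, -0.0005] | mm 7.0 deg 0.1
0.083 d [-0.0062, 0.0, 0.0092] r [-0.0009, -0.0007, -0.0005] | mm 9.0 deg 0.1
```

```bash
python3 -m inch '[{"dx":-0.0015,"dy":0,"dz":0.002,"rx":0,"ry":0,"rz":0},{"dx":-0.0027,"dy":0,"dz":0.0041,"rx":0,"ry":0,"rz":0},{"dx":-0.0037,"dy":0,"dz":0.0055,"rx":0,"ry":0,"rz":0},{"dx":-0.0037,"dy":0,"dz":0.0055,"rx":0,"ry":0,"rz":0}]'; python3 -m inch '[{"dx":-0.0007,"dy":0,"dz":0.001,"rx":0,"ry":0,"rz":0},{"dx":-0.0007,"dy":0,"dz":0.001,"rx":0,"ry":0,"rz":0}]' ; python3 -m inch '[{"dx":-0.0007,"dy":0,"dz":0.001,"rx":0,"ry":0,"rz":0},{"dx":-0.0007,"dy":0,"dz":0.001,"rx":0,"ry":0,"rz":0}]'
```

```text
time: 17.45
tool_pos: [0.5691, 0.0062, 0.0526]
tool_rot: [-0.293, 0.218, 0.929, 0.068]
contact_force: [-0.3, -0.3, -0.3]
gripper_width: 0.459
grasp_force: 60.5
time: 17.65
tool_pos: [0.5692, 0.0062, 0.0516]
tool_rot: [-0.293, 0.218, 0.929, 0.068]
contact_force: [0.3, -0.5, -0.7]
gripper_width: 0.461
grasp_force: 60.5
time: 17.85
tool_pos: [0.569, 0.0062, 0.0505]
tool_rot: [-0.293, 0.218, 0.929, 0.068]
contact_force: [-0.2, -0.5, -0.6]
gripper_width: 0.462
grasp_force: 60.5
```

```bash
for i in 1; do python3 -m inch '[{"dx":-0.0007,"dy":0,"dz":0.001,"rx":0,"ry":0,"rz":0},{"dx":-0.0007,"dy":0,"dz":0.001,"rx":0,"ry":0,"rz":0}]'; done; python3 -m inch '[{"dx":-0.0007,"dy":0,"dz":0.001,"rx":0,"ry":0,"rz":0},{"dx":-0.0007,"dy":0,"dz":0.001,"rx":0,"ry":0,"rz":0}]'
```

```text
time: 18.05
tool_pos: [0.5691, 0.0063, 0.0502]
tool_rot: [-0.293, 0.218, 0.928, 0.068]
contact_force: [-0.9, -0.2, 3.1]
gripper_width: 0.457
grasp_force: 60.6
time: 18.25
tool_pos: [0.5691, 0.0062, 0.0501]
tool_rot: [-0.293, 0.218, 0.928, 0.068]
contact_force: [-2.3, -0.0, 7.3]
gripper_width: 0.461
grasp_force: 60.9
```

Contact at can top z ≈ 0.086: seated. I'll release, retreat upward and check.

```bash
python3 -m inch '[{"dx":0.0006,"dy":0,"dz":-0.001,"rx":0,"ry":0,"rz":0},{"dx":0.0006,"dy":0,"dz":-0.001,"rx":0,"ry":0,"rz":0},{"dx":0.0006,"dy":0,"dz":-0.001,"rx":0,"ry":0,"rz":0},{"dx":0.0006,"dy":0,"dz":-0.001,"rx":0,"ry":0,"rz":0},{"dx":0.0006,"dy":0,"dz":-0.001,"rx":0,"ry":0,"rz":0}]' 1; python3 -m inch '[{"dx":0,"dy":0,"dz":0,"rx":0,"ry":0,"rz":0},{"dx":0,"dy":0,"dz":-0.03,"rx":0,"ry":0,"rz":0},{"dx":0,"dy":0,"dz":-0.08,"rx":0,"ry":0,"rz":0},{"dx":0,"dy":0,"dz":-0.14,"rx":0,"ry":0,"rz":0},{"dx":0,"dy":0,"dz":-0.18,"rx":0,"ry":0,"rz":0}]'
python3 -m inch '[{"dx":0.06,"dy":-0.06,"dz":-0.03,"rx":0,"ry":-0.1,"rz":0},{"dx":0.1,"dy":-0.12,"dz":-0.06,"rx":0,"ry":-0.2,"rz":0},{"dx":0.12,"dy":-0.18,"dz":-0.06,"rx":0,"ry":-0.3,"rz":0},{"dx":0.12,"dy":-0.24,"dz":-0.06,"rx":0,"ry":-0.4,"rz":0},{"dx":0.12,"dy":-0.3,"dz":-0.06,"rx":0,"ry":-0.4,"rz":0}]'; python3 -m inch '[{"dx":0,"dy":-0.06,"dz":0,"rx":0,"ry":0,"rz":0},{"dx":0,"dy":-0.12,"dz":0,"rx":0,"ry":0,"rz":0},{"dx":0,"dy":-0.18,"dz":0,"rx":0,"ry":0,"rz":0},{"dx":0,"dy":-0.18,"dz":0,"rx":0,"ry":0,"rz":0}]'
python3 - <<'E'
from ov import *
ims={n:optics.grab_frame(n) for n in CAM}
it=[([cyl(np.array([.48,.0142,.115]),[0,0,-1],.026,.095)],(0,0,255)),([cyl(np.array([.579,.001,.085]),[0,0,-1],.02,.065)],(0,255,0)),([cyl(np.array([.542,.094,.085]),[0,0,-1],.02,.065)],(255,0,255))]
overlay(it,"pics/fin.png",[("top",(215,150,95,70)),("side",(255,175,95,70)),("top",(215,155,95,2)),("side",(240,190,95,2))],ims,4)
E
```

```text
time: 18.75
tool_pos: [0.5691, 0.0062, 0.0493]
tool_rot: [-0.293, 0.218, 0.928, 0.068]
contact_force: [0.5, 0.3, -0.8]
gripper_width: 0.999
grasp_force: 0.0
time: 19.25
tool_pos: [0.6449, -0.0312, 0.1705]
tool_rot: [-0.291, 0.218, 0.929, 0.068]
contact_force: [-0.3, -0.4, 0.2]
gripper_width: 1.002
grasp_force: 0.0
time: 19.75
tool_pos: [0.5001, -0.199, 0.2624]
tool_rot: [-0.003, 0.227, 0.974, 0.0]
contact_force: [0.0, -0.5, -0.4]
gripper_width: 1.002
grasp_force: 0.0
time: 20.15
tool_pos: [0.4364, -0.333, 0.2607]
tool_rot: [-0.006, 0.232, 0.973, 0.0]
contact_force: [0.9, -0.7, 0.0]
gripper_width: 1.001
grasp_force: 0.0
```

View pics/fin.png

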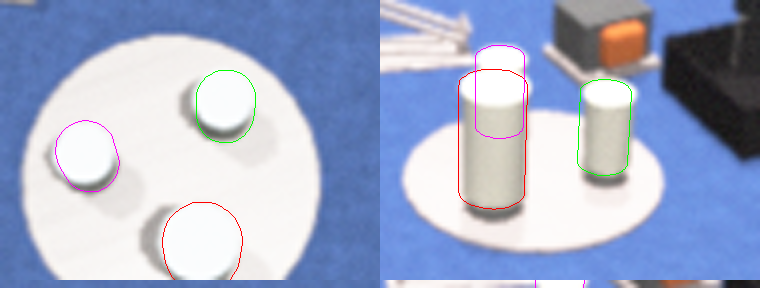

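All three cans sit upright, with their mouths about 14 mm above the disc and matching the home models. The dry can hasn't moved and the arm is clear, so I'm handing in.

```bash
python3 -c "
from plant import ticket;print(ticket.job_done())"
```

```text
the job is handed in; nothing more can be done
None
```

Both cans hang fully home on their posts, the large can on the tall post and the small can on the free short post; the drying can is where it was, and I handed the job in at about 20 s with the arm clear.

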